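Start and lock the twist lid of a hardware canister

TASK

The lid of the wide screw canister, the one with the straight bar grip, is sitting proud because its two ears rest on top of the collar. Without lifting it off, turn it backward (counter-clockwise from above) until the ears drop into the two notches and the lid sits flat on the collar, then turn it forward (clockwise) until it comes up against its stop, and let go. Leave the small canister beside it where it stands.

Things in the scene. Friction and masses are not known exactly. Their poses are not given: they have to be found in the camera images.
- canister: Wide aluminium canister, 104 mm across, on a 124 mm square board fixed to the bench. Origin: centre of the board's underside; z up. The flat collar, 6 mm thick, has its top at z = 100 and a hole 48 mm across. Two notches, 23 to 36 mm wide, cut it along +x and -x; a dark rib runs down the wall outside each notch. Two 9 mm studs on the collar keep ears still on top from going far forward.
- collar (a point): Centre of the collar's top, axes as the canister's. Under the collar the dropped ears turn clockwise from the notches and meet hidden end stops when the lid's x axis is 65 degrees clockwise (negative about z) of the collar's; counter-clockwise they are blocked 12 degrees past the notches. They pass under the collar with 2.5 mm play in height.
- lid: Grey lid, 0.1 to 0.2 kg, turns easily. Origin: centre of its disc's underside, z up, x along bar grip and ears (same after half a turn). Disc 72 mm across, 7 thick; bar 58 long, 14 thick, z 7 to 35. Plug below, 44 across, 2 mm play. Ears 10 wide, out to 45 from axis, z -8.5 to -13.5. Start: 34-54 deg clockwise of notches, 13.5 above collar. Drops 13.5 within 7 deg of notches, if loose or lowered.
- small_canister: Bystander: loose smaller aluminium canister, 72 mm across, 100 mm high in all, closed by a lid with a round knob 22 mm across. Origin: centre of its underside. About 0.6 kg.

How it is judged:
On the way:
1. the lid has been turned back to the notches and has dropped onto the collar (z of lid in the frame of canister below 0.105 m and angle between the x axis of lid and the x axis of canister, either way round below 0.45 rad and horizontal distance between lid and canister below 0.008 m), for 0.1 s.
At the end, for the whole second after the job is handed in: The lid lies down on the collar (within 5 mm, tilted less than 7 degrees), its ears turned forward under the collar to at least 50 degrees past the notches (the stop is at 65), at rest; the small canister is within 30 mm of where it stood (z of lid in the frame of canister below 0.105 m and angle between the x axis of lid and the x axis of canister, either way round above 0.87 rad and horizontal distance between lid and canister below 0.008 m and angle between lid's own z axis and vertical below 0.12 rad and linear speed of lid below 0.02 m/s and distance of small_canister from where it was at the start of the episode below 0.03 m); the robot touches nothing.
It fails at once if the lid is lifted off the canister (more than 15 mm above where it sat at the start) (z of lid in the frame of canister above 0.1285 m).
It fails at once if the small canister is pushed away (more than 30 mm) (distance of small_canister from where it was at the start of the episode above 0.03 m).
It also fails if it takes over 42 s, if anything falls off the work surface, if the arm or the gripper's body presses on something with over 40 N, if the wrist force passes 120 N, or if a joint passes its speed limit or range.

ROBOT

A 6-joint arm with a two-finger parallel gripper is mounted at the origin on the work surface. World frame = base frame: x ahead of the robot, y to its left, z up, the work surface at z = 0. Lengths are in m, angles in rad, forces in N, time in s.
With the tool pointing down it reaches from about 0.325 to 0.775 m from the base axis. Payload 5.5 kg.
Tool frame: the origin (TCP) lies on the mounting face of the last link; the fingertips stand 182 mm ahead of it and the grasp point (between the pads) lies 163 mm ahead of it; z points along the fingers, y is the line along which they close (so a half turn about z gives the same grasp; the last joint's range is limited). The gripper opens to 88 mm and grips with 3 to 60 N. Pads are 20 mm wide; open, the fingers measure 115 mm over their backs; the gripper's body (75 mm by 178 mm) begins 61 mm behind the grasp point.
Start: joints at [-1.254, 0.091, 1.231, -0, 1.82, -0.057], TCP at [0.219, -0.559, 0.405] pointing down, gripper open.
Joint ranges: [-2.87, 2.87], [-0.86, 2.18], [0.17, 2.46], [-1.51, 4.65], [0.06, 2.69], [-2.65, 2.65]. Speed limits (rad/s): [2.57, 2.57, 3.01, 3.14, 3.14, 3.14].

INTERFACE

Orientations are given as a 3x3 rotation matrix whose columns are the frame's x, y, z axes.
In Python, from rig import arm gives the robot as it stands.
- The arm moves only by the tool step_arm, never from a script. Its argument "steps" is a list of rows, each a list of 7 numbers: the opening, from 0 (shut) to 1 (fully open), then the shift along the tool's x, y, z in m, then the turn, a rotation vector about the tool's x, y, z in degrees. In form: [[jaw, x, y, z, ax, ay, az], ...]. A call has exactly 10 rows; each row shifts and turns the commanded pose from where the row before left it, along the tool's axes as they then stand; what a row does not reach is not made up. A row lasts 1/8 s, in which the tool goes at most 62.5 mm and 10.7 degrees, less where a joint would pass 70% of its speed; a pose out of reach is approached as far as the arm can. A call is refused whole if a number of a shift passes 0.0625 or a number of a turn 10.7, either way. A call with a gripper value outside its range is refused whole. The fingers move at their own pace and stop on an object; the grip force is fixed at half the most. Time passes only in rows, so rows that do not move let the fingers close, or fill a call up. It gives the time, the measured TCP pose, the force, the opening and the grip force at its end, in the units of the state.
- arm.get_state(): the state, without advancing time (a new reading comes with each control period).
- arm.snapshot(name): name is "scene" or "top" or "wrist"; returns (picture, depth): 400x640x3 uint8, red, green, blue; 400x640 float32, m along the optical axis (not along the pixel's ray), 0 where there is no reading.
- arm.camera_info(name): a dict with "fov_y" (degrees; the focal length in pixels is half the picture's height over the tangent of half this angle, whatever the lens; pixels are square), "cx", "cy" (the principal point, pixels), "xyz" and "attitude" of the camera in the world. Camera axes: x right, y down, z forward; pixel columns grow to the right and rows downward; lengths in m; the calibration is good to about 2 mm. A picture is of the moment at which its call begins: read the wrist's pose just before it. camera_info takes no time and is no camera call; for the wrist camera it gives the pose at the moment of the call.
- arm.hand_in(): hands the job in; it is judged then, once.
The state is a dict: "clock": time; "qpos": joint angles; "joint_vel": joint speeds; "joint_efforts": joint torques, N m; "position": TCP position; "eef_rot": TCP orientation; "wrist_force": force on the tool from outside, world axes, zero at the start; "ft_torque": the same for the moment, N m; "grip_width": opening from 0.0 (shut) to 1.0 (fully open); "grasp_force": force on a finger pad.
Only numpy, scipy, OpenCV 4.12 (cv2) and the standard library are available. Lean on these libraries where they do the work, as an engineer would, in place of code of your own. Each camera call takes 0.05 s, during which the arm holds its last target. There are 200 camera calls.

## Working session

There is one attempt and no reset: what is moved stays moved. The work goes in short steps, Python scripts to look and compute and a tool call to move; the robot and the scene stay as the last step left them, time stands still between calls to the robot, and variables do not carry over. Pictures are saved under pics/ and viewed, at most 10 in all, crops included, and the job is handed in when it is done.

Besides the shell and the picture viewer there is one more tool, called as name([rows], argument=value, ...), one row to a line, values as JSON. step_arm: Moves the arm, as the interface text tells. Its arguments: {"type":"object","properties":{"steps":{"type":"array","items":{"type":"array","items":{"type":"number"}}}},"required":["steps"]}

```bash
mkdir -p pics; cat > h.py <<'E'
from rig import arm
import numpy as np, cv2
def cloud(n,info,d):
    f=200/np.tan(np.radians(info["fov_y"])/2)
    v,u=np.mgrid[0:400,0:640]
    P=np.stack([(u-info["cx"])/f*d,(v-info["cy"])/f*d,d],-1)
    W=P@np.array(info["attitude"]).T+np.array(info["xyz"])
    W[d==0]=np.nan
    return W
def snap(n,fn):
    i=arm.camera_info(n); p,d=arm.snapshot(n)
    cv2.imwrite(f"pics/{fn}.png",p[...,::-1]); np.save(f"pics/{fn}.npy",cloud(n,i,d)); return p,d
E
python3 - <<'E'
from h import *
for n in("top","scene"):
    i=arm.camera_info(n);print(i);snap(n,n)
s=arm.get_state();print(s["clock"],s["position"],s["eef_rot"],s["grip_width"])
E
```

```text
{'fov_y': 52.83438688445532, 'cx': 323.6564184121414, 'cy': 194.0522001159982, 'xyz': array([ 0.38547845, -0.01732908,  0.8408653 ]), 'attitude': array([[ 0.02080271, -0.97712562,  0.21164302],
       [-0.9997815 , -0.02076486,  0.00240163],
       [ 0.00204804, -0.21164673, -0.97734409]])}
{'fov_y': 43.29903432888896, 'cx': 324.1672371863725, 'cy': 201.1432981267773, 'xyz': array([ 0.78645623, -0.32326058,  0.80115987]), 'attitude': array([[ 0.77797969,  0.55038863, -0.30301807],
       [ 0.62828773, -0.6803988 ,  0.37724262],
       [ 0.00145692, -0.48386963, -0.87513888]])}
0.1 [ 0.21910093 -0.55862615  0.40360575] [[ 9.30953981e-01  3.65136078e-01 -5.74487011e-04]
 [ 3.65136520e-01 -9.30952430e-01  1.70156434e-03]
 [ 8.64824503e-05 -1.79384428e-03 -9.99998387e-01]] 0.9972787327762908
```

View pics/top.png

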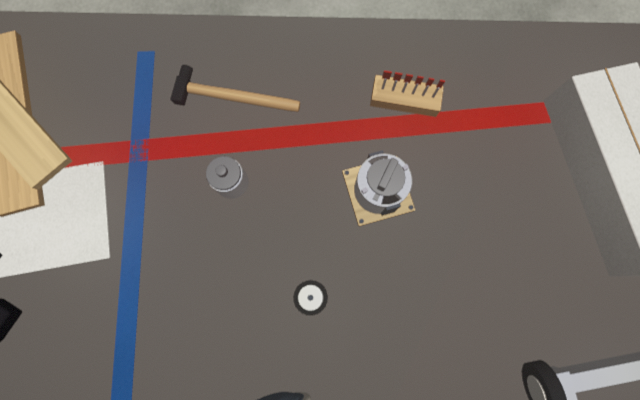

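The top view shows the wide canister at about (386,180) on its board, and the small canister well clear at (224,173). Next I'll enlarge it.

```bash
python3 - <<'E'
from h import *
p=cv2.imread("pics/top.png");W=np.load("pics/top.npy")
a=cv2.resize(p[145:230,335:425],None,fx=6,fy=6,interpolation=cv2.INTER_CUBIC);cv2.imwrite("pics/c1.png",a)
c=W[150:215,345:425].reshape(-1,3);c=c[~np.isnan(c[:,0])]
print(np.histogram(c[:,2],bins=np.arange(0,.17,.005)))
for lo,hi in((.09,.106),(.115,.127),(.14,.16),(.005,.03)):
    m=c[(c[:,2]>lo)&(c[:,2]<hi)]
    q=m[:,:2].astype(np.float32)
    r=cv2.minAreaRect(q); print(lo,len(m),m.mean(0),r, "circ",cv2.minEnclosingCircle(q))
    u,s,v=np.linalg.svd(q-q.mean(0),full_matrices=False);print(np.degrees(np.arctan2(v[0,1],v[0,0])),s)
print(W[173,224],W[180,386])
E
```

```text
(array([1129,   35,  616,   59,   19,   24,   17,   25,   25,   12,   35,
         39,  137,   31,   30,   38,   43,   47,   51,  354,  595,   59,
         17,  194,  685,    7,    9,    6,   10,  212,   32,    0,    0]), array([0.   , 0.005, 0.01 , 0.015, 0.02 , 0.025, 0.03 , 0.035, 0.04 ,
       0.045, 0.05 , 0.055, 0.06 , 0.065, 0.07 , 0.075, 0.08 , 0.085,
       0.09 , 0.095, 0.1  , 0.105, 0.11 , 0.115, 0.12 , 0.125, 0.13 ,
       0.135, 0.14 , 0.145, 0.15 , 0.155, 0.16 , 0.165]))
0.09 1010 [ 0.57064119 -0.12453919  0.10009334] ((0.5754601955413818, -0.1292582005262375), (0.10273454338312149, 0.1034635528922081), 60.76362991333008) circ ((0.5762414932250977, -0.1296418309211731), 0.05828213691711426)
-140.52196 [1.0724094 0.9984253]
0.115 883 [ 0.57405124 -0.12846841  0.12100217] ((0.5752311944961548, -0.1289166957139969), (0.07045884430408478, 0.06910651922225952), 59.773868560791016) circ ((0.5759677886962891, -0.1297093778848648), 0.03610451892018318)
-115.98038 [0.5977734 0.5298525]
0.14 254 [ 0.57490265 -0.1288471   0.14853313] ((0.5763891339302063, -0.1296258568763733), (0.013915853574872017, 0.058604590594768524), 64.98934173583984) circ ((0.5766436457633972, -0.12922638654708862), 0.029705727472901344)
155.15388 [0.2737916  0.06415155]
0.005 753 [ 0.56204389 -0.11379473  0.0133447 ] ((0.5754970908164978, -0.12935972213745117), (0.12357433140277863, 0.12387056648731232), 16.675947189331055) circ ((0.57682204246521, -0.13228683173656464), 0.0838310644030571)
66.53432 [1.4797369 0.697284 ]
[0.58301911 0.17513503 0.09945474] [ 0.56331511 -0.12568278  0.14826234]
```

View pics/c1.png

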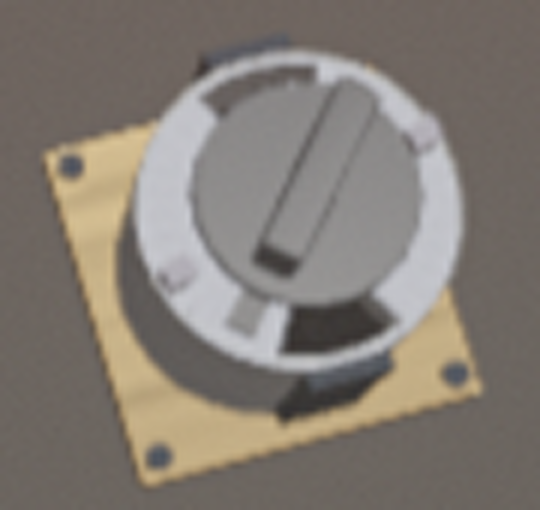

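View pics/scene.png

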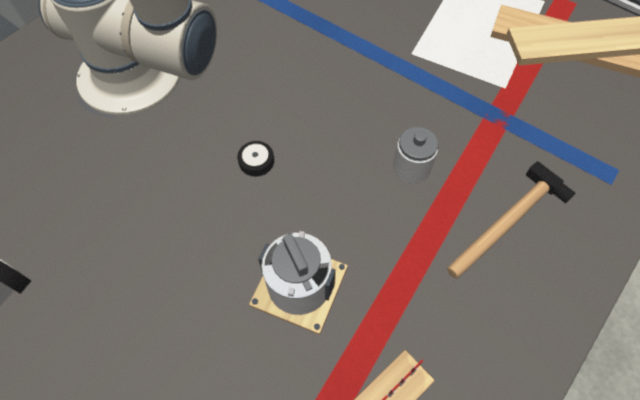

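The collar notches lie along about +17° in world yaw. The bar is at −25°, so it is about 42° clockwise of the notches. The lid centre is near (0.576, −0.129) and the bar top at z = 0.1485. The scene view agrees, and the small canister is about 0.3 m away. I'll move above the lid.

step_arm([
  [1, 0.049, -0.027, 0, 0, 0, 0],
  [1, 0.049, -0.027, 0, 0, 0, 0],
  [1, 0.049, -0.027, 0, 0, 0, 0],
  [1, 0.049, -0.027, 0, 0, 0, 0],
  [1, 0.049, -0.027, 0, 0, 0, 0],
  [1, 0.049, -0.027, 0, 0, 0, 0],
  [1, 0.049, -0.027, 0, 0, 0, 0],
  [1, 0.049, -0.027, 0, 0, 0, 0],
  [1, 0.049, -0.027, 0, 0, 0, 0],
  [1, 0.049, -0.027, 0, 0, 0, 0],
])

```text
clock: 1.35
position: [0.5776, -0.1267, 0.4041]
eef_rot: [[0.931, 0.365, -0.001], [0.365, -0.931, 0.0], [-0.001, -0.0, -1.0]]
wrist_force: [0.5, -0.9, 0.8]
grip_width: 1.001
grasp_force: 0.0
```

step_arm([
  [1, 0, 0, 0, 0, 0, 9.3],
  [1, 0, 0, 0, 0, 0, 9.3],
  [1, 0, 0, 0, 0, 0, 9.3],
  [1, 0, 0, 0, 0, 0, 9.3],
  [1, 0, 0, 0, 0, 0, 9.1],
  [1, 0, 0, 0, 0, 0, 0],
  [1, 0, 0, 0, 0, 0, 0],
  [1, 0, 0, 0, 0, 0, 0],
  [1, 0, 0, 0, 0, 0, 0],
  [1, 0, 0, 0, 0, 0, 0],
])

```text
clock: 2.6
position: [0.5767, -0.1283, 0.4047]
eef_rot: [[0.907, -0.42, 0.0], [-0.42, -0.907, -0.0], [0.0, -0.0, -1.0]]
wrist_force: [-0.2, -0.1, -0.9]
grip_width: 1.0
grasp_force: 0.0
```

```bash
python3 - <<'E'
from h import *
s=arm.get_state();print(s["clock"],s["position"],s["eef_rot"],s["qpos"])
snap("wrist","w1");snap("top","t2")
for n in("w1","t2"):
    W=np.load(f"pics/{n}.npy");ok=(abs(W[...,0]-.576)<.07)&(abs(W[...,1]+.129)<.07)
    c=W[ok]
    for lo,hi in((.115,.127),(.14,.156)):
        q=c[(c[:,2]>lo)&(c[:,2]<hi)]
        if len(q)>20:print(n,len(q),q.mean(0),cv2.minAreaRect(q[:,:2].astype(np.float32)))
R=s["eef_rot"];print(R.T@(np.array([.5762,-.1292,.307])-s["position"]))
E
```

```text
2.6 [ 0.5766595  -0.12831636  0.40467758] [[ 9.07337022e-01 -4.20403996e-01  9.33550233e-05]
 [-4.20403998e-01 -9.07337026e-01 -5.78222204e-07]
 [ 8.49475561e-05 -3.87221826e-05 -9.99999996e-01]] [-2.76541087e-01  6.59650693e-02  1.25705284e+00  2.57172976e-05
  1.81848478e+00  1.72815208e+00]
w1 3895 [ 0.58141085 -0.1316322   0.1209915 ] ((0.5796425938606262, -0.13087892532348633), (0.07073229551315308, 0.0701717659831047), 64.14737701416016)
w1 1301 [ 0.58065779 -0.13118999  0.14874187] ((0.5791459083557129, -0.13068416714668274), (0.013966488651931286, 0.05764199420809746), 64.93724822998047)
t2 713 [ 0.57099036 -0.13408066  0.12097332] ((0.5729655623435974, -0.13472595810890198), (0.05771741271018982, 0.0708400085568428), 65.50039672851562)
t2 254 [ 0.5748699  -0.12878872  0.14868593] ((0.5759952664375305, -0.1294836550951004), (0.0139616709202528, 0.05820707976818085), 65.07101440429688)
[-5.37318105e-05  9.98718514e-04  9.76775356e-02]
```

View pics/w1.png

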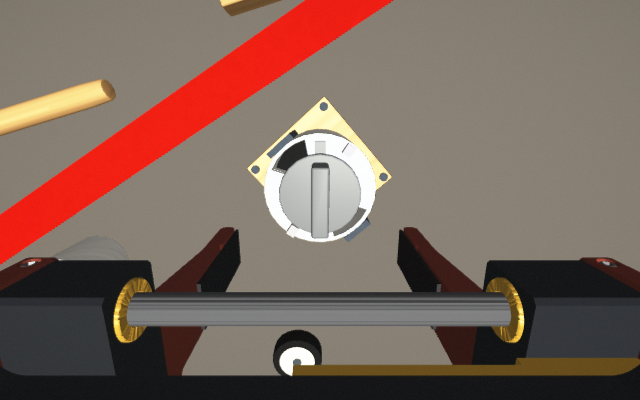

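The bar is upright and centred between the fingers, at about (320,200), so the yaw matches. Top and wrist views agree to within 1 mm across the bar. I'll descend and grip.

step_arm([
  [1, 0.0015, 0.001, 0.03, 0, 0, 0],
  [1, 0, 0, 0.03, 0, 0, 0],
  [1, 0, 0, 0.02, 0, 0, 0],
  [1, 0, 0, 0.012, 0, 0, 0],
  [1, 0, 0, 0.006, 0, 0, 0],
  [1, 0, 0, 0, 0, 0, 0],
  [0.5, 0, 0, 0, 0, 0, 0],
  [0.25, 0, 0, 0, 0, 0, 0],
  [0.1, 0, 0, 0, 0, 0, 0],
  [0.1, 0, 0, 0, 0, 0, 0],
])

```text
clock: 3.95
position: [0.5776, -0.1298, 0.3068]
eef_rot: [[0.907, -0.421, 0.0], [-0.421, -0.907, -0.0], [0.0, -0.0, -1.0]]
wrist_force: [0.8, 0.0, 0.2]
grip_width: 0.583
grasp_force: 0.0
```

step_arm([
  [0, 0, 0, 0, 0, 0, 0],
  [0, 0, 0, 0, 0, 0, 0],
  [0, 0, 0, 0, 0, 0, 0],
  [0, 0, 0, 0, 0, 0, 0],
  [0, 0, 0, 0, 0, 0, 0],
  [0, 0, 0, 0, 0, 0, 0],
  [0, 0, 0, 0, 0, 0, 0],
  [0, 0, 0, 0, 0, 0, 0],
  [0, 0, 0, 0, 0, 0, 0],
  [0, 0, 0, 0, 0, 0, 0],
])

```text
clock: 5.2
position: [0.5776, -0.1299, 0.3066]
eef_rot: [[0.907, -0.421, -0.0], [-0.421, -0.907, 0.0], [-0.0, -0.0, -1.0]]
wrist_force: [-0.2, -0.2, 0.2]
grip_width: 0.158
grasp_force: 30.0
```

The grip is good, with an opening of 13.9 mm. Turning back 41.5°.

step_arm([
  [0, 0, 0, 0, 0, 0, -5],
  [0, 0, 0, 0, 0, 0, -5],
  [0, 0, 0, 0, 0, 0, -5],
  [0, 0, 0, 0, 0, 0, -5],
  [0, 0, 0, 0, 0, 0, -5],
  [0, 0, 0, 0, 0, 0, -5],
  [0, 0, 0, 0, 0, 0, -5],
  [0, 0, 0, 0, 0, 0, -5],
  [0, 0, 0, 0, 0, 0, -1.5],
  [0, 0, 0, 0, 0, 0, 0],
])

```text
clock: 6.45
position: [0.5776, -0.1298, 0.3064]
eef_rot: [[0.959, 0.285, -0.0], [0.285, -0.959, 0.0], [-0.0, -0.0, -1.0]]
wrist_force: [0.2, -0.4, -2.3]
grip_width: 0.159
grasp_force: 30.0
```

```bash
python3 - <<'E'
from h import *
p,d=snap("wrist","w2")
s=arm.get_state();print(s["clock"],s["position"],s["wrist_force"],s["ft_torque"])
cv2.imwrite("pics/w2c.png",cv2.resize(p[100:330,180:460,::-1],None,fx=2,fy=2))
E
```

```text
6.5 [ 0.57758142 -0.1298437   0.30645876] [-0.78180383 -0.42837907 -0.77661927] [ 0.02722101 -0.04652667  0.00249765]
```

View pics/w2c.png

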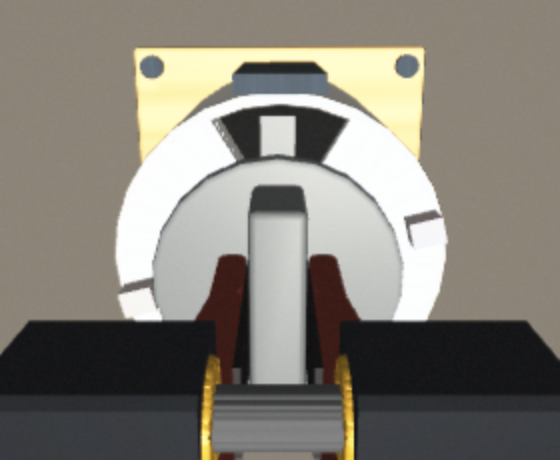

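The ear at (278,135) is centred in the notch, which spans 215 to 348 px. Lowering 13.5 mm.

step_arm([
  [0, 0, 0, 0.002, 0, 0, 0],
  [0, 0, 0, 0.002, 0, 0, 0],
  [0, 0, 0, 0.002, 0, 0, 0],
  [0, 0, 0, 0.002, 0, 0, 0],
  [0, 0, 0, 0.002, 0, 0, 0],
  [0, 0, 0, 0.0015, 0, 0, 0],
  [0, 0, 0, 0.001, 0, 0, 0],
  [0, 0, 0, 0.0005, 0, 0, 0],
  [0, 0, 0, 0, 0, 0, 0],
  [0, 0, 0, 0, 0, 0, 0],
])

```text
clock: 7.75
position: [0.5776, -0.1298, 0.2937]
eef_rot: [[0.958, 0.286, 0.0], [0.286, -0.958, -0.0], [0.0, 0.0, -1.0]]
wrist_force: [-1.0, 0.4, -1.6]
grip_width: 0.158
grasp_force: 30.0
```

```bash
python3 - <<'E'
from h import *
s=arm.get_state();print(s["clock"],s["position"],s["wrist_force"],s["ft_torque"])
snap("wrist","w3");snap("scene","s3")
for n in("w3","s3"):
    W=np.load(f"pics/{n}.npy");ok=(abs(W[...,0]-.577)<.055)&(abs(W[...,1]+.13)<.055)
    print(n,np.histogram(W[ok][:,2],bins=np.arange(.09,.15,.003)))
E
```

```text
7.75 [ 0.57761732 -0.12983499  0.29372262] [-0.99839562  0.37285857 -1.60642544] [ 0.03144897  0.03043644 -0.02545709]
w3 (array([ 297,  179,  134, 6051,  193, 2572, 3291,   65,   89,   98,  107,
        121,  125,  131,  338, 2446,  141,  119,  158]), array([0.09 , 0.093, 0.096, 0.099, 0.102, 0.105, 0.108, 0.111, 0.114,
       0.117, 0.12 , 0.123, 0.126, 0.129, 0.132, 0.135, 0.138, 0.141,
       0.144, 0.147]))
s3 (array([ 81,  59, 121, 549,  66, 258, 234,  18,  17,  12,   9,  13,   8,
        12,  22,  43,   2,   1,   0]), array([0.09 , 0.093, 0.096, 0.099, 0.102, 0.105, 0.108, 0.111, 0.114,
       0.117, 0.12 , 0.123, 0.126, 0.129, 0.132, 0.135, 0.138, 0.141,
       0.144, 0.147]))
```

The lid is down, about 0.6 mm above the collar, and the ears are inside their height play. Turning clockwise.

step_arm([
  [0, 0, 0, 0, 0, 0, 5.5],
  [0, 0, 0, 0, 0, 0, 5.5],
  [0, 0, 0, 0, 0, 0, 5.5],
  [0, 0, 0, 0, 0, 0, 5.5],
  [0, 0, 0, 0, 0, 0, 5.5],
  [0, 0, 0, 0, 0, 0, 5.5],
  [0, 0, 0, 0, 0, 0, 5.5],
  [0, 0, 0, 0, 0, 0, 5.5],
  [0, 0, 0, 0, 0, 0, 5.5],
  [0, 0, 0, 0, 0, 0, 5.5],
])

```text
clock: 9.1
position: [0.5776, -0.1298, 0.2937]
eef_rot: [[0.782, -0.623, 0.0], [-0.623, -0.782, -0.0], [0.0, -0.0, -1.0]]
wrist_force: [-0.2, 0.1, -1.4]
grip_width: 0.154
grasp_force: 30.0
```

```bash
python3 - <<'E'
from h import *
s=arm.get_state();print(s["clock"],s["position"],s["wrist_force"],s["ft_torque"],s["grip_width"])
E
```

```text
9.1 [ 0.57760455 -0.12984157  0.29368125] [-0.15842364  0.14502993 -1.38522126] [0.12959385 0.03849022 0.0016484 ] 0.15358363545219966
```

step_arm([
  [0, 0, 0, 0, 0, 0, 2],
  [0, 0, 0, 0, 0, 0, 2],
  [0, 0, 0, 0, 0, 0, 2],
  [0, 0, 0, 0, 0, 0, 1.5],
  [0, 0, 0, 0, 0, 0, 1],
  [0, 0, 0, 0, 0, 0, 1],
  [0, 0, 0, 0, 0, 0, 0.5],
  [0, 0, 0, 0, 0, 0, 0.5],
  [0, 0, 0, 0, 0, 0, 0],
  [0, 0, 0, 0, 0, 0, 0],
])

```text
clock: 10.35
position: [0.5777, -0.1297, 0.2937]
eef_rot: [[0.658, -0.753, 0.001], [-0.753, -0.658, 0.0], [0.0, -0.001, -1.0]]
wrist_force: [3.2, 0.2, -2.6]
grip_width: 0.158
grasp_force: 30.0
```

```bash
python3 - <<'E'
from h import *
s=arm.get_state();R=s["eef_rot"];print(s["clock"],s["position"],s["wrist_force"],s["ft_torque"],np.degrees(np.arctan2(R[1,0],R[0,0])))
E
```

```text
10.35 [ 0.57774963 -0.12971658  0.29366414] [ 3.20632612  0.19171759 -2.56943045] [ 0.37538547 -0.57612405  0.14987705] -48.86484192131305
```

The stop is reached: yaw is −48.9°, about 65.5° past the notches, and a reaction moment has appeared. I'll set it down, release and retreat.

step_arm([
  [0, 0, 0, 0.0005, 0, 0, 0],
  [0, 0, 0, 0, 0, 0, -0.3],
  [0.3, 0, 0, 0, 0, 0, 0],
  [0.5, 0, 0, 0, 0, 0, 0],
  [0.6, 0, 0, 0, 0, 0, 0],
  [0.6, 0, 0, 0, 0, 0, 0],
  [0.6, 0, 0, -0.01, 0, 0, 0],
  [0.6, 0, 0, -0.03, 0, 0, 0],
  [0.6, 0, 0, -0.05, 0, 0, 0],
  [0.6, 0, 0, -0.05, 0, 0, 0],
])

```text
clock: 11.6
position: [0.5773, -0.1297, 0.4352]
eef_rot: [[0.662, -0.75, 0.0], [-0.75, -0.662, -0.0], [0.0, -0.0, -1.0]]
wrist_force: [0.4, 0.3, 0.8]
grip_width: 0.598
grasp_force: 0.0
```

```bash
python3 - <<'E'
from h import *
s=arm.get_state();print(s["clock"],s["position"],s["wrist_force"])
snap("wrist","w4");p,d=snap("top","t4")
for n in("w4","t4"):
    W=np.load(f"pics/{n}.npy");c=W[(abs(W[...,0]-.577)<.05)&(abs(W[...,1]+.13)<.05)]
    q=c[(c[:,2]>.13)&(c[:,2]<.142)]
    if len(q):print(n,len(q),q.mean(0),cv2.minAreaRect(q[:,:2].astype(np.float32)))
    q=c[(c[:,2]>.104)&(c[:,2]<.1115)]
    if len(q):print(np.median(q[:,2]))
print(np.load("pics/t4.npy")[173,224])
E
```

```text
11.6 [ 0.57729953 -0.12973779  0.43523993] [0.35183052 0.27168206 0.79384031]
w4 923 [ 0.57958921 -0.13171476  0.13539805] ((0.5793306231498718, -0.13098014891147614), (0.013484015129506588, 0.057475414127111435), 41.765560150146484)
0.10756989840814371
t4 240 [ 0.57555486 -0.12958199  0.1353918 ] ((0.5757542252540588, -0.1295129954814911), (0.01388593576848507, 0.05701100453734398), 41.9280891418457)
0.10754430186170738
[0.58301463 0.17513066 0.09947157]
```

View pics/w4.png

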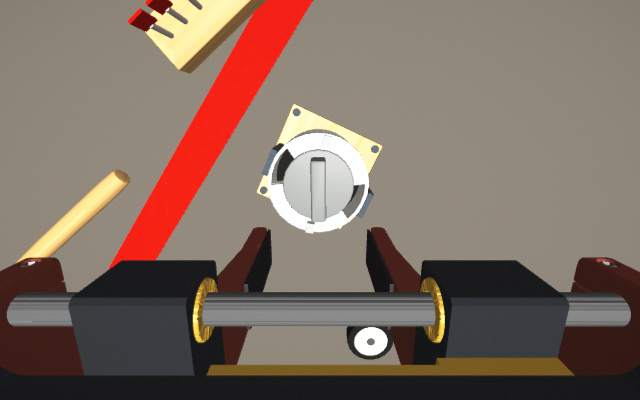

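The lid at (318,188) is flat and clear of the fingers. Its bar is at −48.1°, about 65° past the notches; the small canister hasn't moved.

```bash
python3 -c "
from rig import arm
print(arm.hand_in())"
```

```text
the job is handed in; nothing more can be done
None
```

The lid was turned back, dropped flat onto the collar, turned forward about 65° to its stop and released, with the small canister unmoved; the job is handed in, though no verdict was returned.

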